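# Tip a heavy casting into the drop-front bin

## Task

The tall grey casting is too heavy to lift: keep it standing and slide it along the bench until it stands square against the low front lip of the blue bin, roughly centred on it. Then tip it over the lip and push it in until it lies flat on the bin's floor, wholly inside. Do not shove the bin out of its place, do not knock over the casting short of the bin, and leave the other things on the bench alone.

Things in the scene. Friction and masses are not known exactly. Their poses are not given: they have to be found in the camera images.
- casting: Tall dark-grey block with light-grey side panels, 95 (its x) x 90 (its y) x 140 (its z) mm, edges rounded 4 mm, 2.0 to 2.8 kg, uniform. Origin: centre of its underside. It starts standing, on the +y side of the bin, its -y side facing the bin. Taller than a gripper's fingers: an upright gripper meets it high with its body, so to push it low lean the tool back 30 to 40 degrees, fingertips leading.
- casting_mid (a point): Centre of the casting, 70 mm above its underside; about 50 mm above the bench when it lies flat on the bin's floor. Sliding the casting takes some 9 to 20 N. Pushed lower than 50 mm above the bench it slides standing; pushed near its top it topples away from the push, past about 33 degrees by itself.
- bin: Blue open-topped loose bin, 3.2 kg, 170 (its x) x 220 (its y) mm outside, inside 160 x 210 mm; floor and walls 5 mm thick. Three walls 90 mm high; the front, on its +y side, is open but for a lighter blue lip 22 mm high. Origin: centre of its underside. The casting goes in over the lip along the bin's -y. Pushing 15 N or more beyond what slides the casting shoves the bin.
- bin_lip (a point): Middle of the outer face of the front lip, at bench level, 110 mm from the bin's origin along its +y; axes as the bin's (+y points out of the bin). A casting tipped over the lip can come to rest with its foot end still hanging on the lip; pushed on along the bin's -y it drops in.
- marker_unit: Bystander: grey handheld marking device with a loop handle, 85 x 110 x 155 mm; origin under its centre. Leave it alone.
- tape_roll: Bystander: amber roll of packing tape lying flat, 100 mm across, 45 mm high; origin under its centre. Leave it alone.
- bearing_cap: Bystander: steel bearing cap, 60 x 130 x 48 mm; origin under its centre. Leave it alone.
- screwdriver: Bystander: screwdriver with an orange handle, lying near the robot; some 200 mm long, origin under its middle. Leave it alone.
- carton: Bystander: closed cardboard carton, 150 x 110 x 100 mm, on the far -y side of the bin; origin under its centre. Leave it alone.
There are look-alikes about, which are no part of the job. Leave any pink look-alike of the casting alone.

How it is judged:
By the outcome, as a careful person would: the job done as asked, in the order asked, and still so for the second after the job is handed in, with the robot touching nothing.
It also fails if it takes over 64 s, if anything falls off the work surface, if the arm or the gripper's body presses on something with over 40 N, if the wrist force passes 120 N, or if a joint passes its speed limit or range.

## Robot

A 7-joint arm with a two-finger parallel gripper is mounted at the origin on the work surface. World frame = base frame: x ahead of the robot, y to its left, z up, the work surface at z = 0. Lengths are in m, angles in rad, forces in N, time in s.
With the tool pointing down it reaches from about 0.425 to 0.925 m from the base axis. Payload 6.8 kg.
Tool frame: the origin (TCP) lies on the front face of the gripper's body, between the roots of the fingers; the fingertips stand 73 mm ahead of it and the grasp point (between the pads) lies 54 mm ahead of it (env.nose_length is the distance from the TCP to the fingertips, in m); z points along the fingers, y is the direction in which the jaws open and shut (so a half turn about z gives the same grasp; the last joint's range is limited). The gripper opens to 85 mm and grips with 20 to 120 N. Pads are 22 mm wide; open, the fingers measure 114 mm over their backs; the gripper's body (76 mm by 85 mm) begins 54 mm behind the grasp point. The pads swing forward as they close: fully open they stand 13 mm farther back than shut.
Start: joints at [1.169, 0.477, 0.022, 1.555, -0.011, 1.109, -0.083], TCP at [0.195, -0.646, 0.304] pointing down, gripper open.
Joint ranges: [-2.96, 2.96], [-0.34, 2.1], [-1.41, 1.46], [0.24, 2.44], [-1.37, 4.51], [0.17, 1.92], [-2.96, 2.96]. Speed limits (rad/s): [2.39, 2.39, 3.14, 3.14, 3.14, 3.14, 3.14].

## Interface

Orientations are given as a unit quaternion [w, x, y, z].
In Python, from cell import env, kin, camera, calibration, job gives the robot as it stands. The module is installed in compiled form; this text tells all that it offers. Calls block until the motion is done:
- env.reach(position, orientation): joint-space move of the TCP to a pose.
- env.movel(position, velocity=0.15, rot=None, stop_force=None): straight line of the TCP; rot=None keeps the orientation; velocity is the mean speed in m/s. With stop_force (N) it stops when the force on the tool has changed by that much, and returns True; else False.
- env.goto_joints(angles): joint-space move.
- env.grip(opening, f_grip=None): finger opening in m; f_grip is the grip in N (None keeps the last); returns when the fingers have stopped.
- env.dwell(seconds).
- kin.inverse_kinematics(position, orientation): joint angles nearest the present ones, or None.
- env.get_state(): the state.
- camera(name): name is "scene" or "top" or "wrist"; returns (picture, depth): 384x512x3 uint8, blue, green, red; 384x512 float32, m along the optical axis (not along the pixel's ray), 0 where there is no reading.
- calibration(name): a dict with "fx", "fy", "cx", "cy" (pixels), "k1" (the pictures are not rectified: a ray, as slopes to the right and down, at radius r is drawn at 1 + k1 r^2 times it, then the intrinsics apply), "rvec" (rotation vector, rad) and "tvec" (3), from world to camera coordinates, as OpenCV has them. Camera axes: x right, y down, z forward; pixel columns grow to the right and rows downward; lengths in m; the calibration is good to about 2 mm. A picture is of the moment at which its call begins: read the wrist's pose just before it. calibration takes no time and is no camera call; for the wrist camera it gives the pose at the moment of the call.
A pose or a line that the arm cannot do raises env.PlanningError and nothing moves.
- job.job_done(): hands the job in, once; it reports no verdict.
The state is a dict: "time": time; "qpos": joint angles; "joint_velocities": joint speeds; "joint_torque": joint torques, N m; "tcp_pos": TCP position; "orientation": TCP orientation; "force": force on the tool from outside, world axes, zero at the start; "torque": the same for the moment, N m; "opening": finger opening in m.
Only numpy, scipy, OpenCV 4.12 (cv2) and the standard library are available. Lean on these libraries where they do the work, as an engineer would, in place of code of your own. Each camera call takes 0.05 s, during which the arm holds its last target.

## Working session

There is one attempt and no reset: what is moved stays moved. The work goes in short steps, each a Python script; the robot and the scene stay as the last script left them, time stands still between calls to the robot, and variables do not carry over. Pictures are saved under pics/ and viewed, and the job is handed in when it is done.

```bash
mkdir -p pics; ls
cat > h.py <<'E'
import numpy as np, cv2
from cell import env, kin, camera, calibration, job
def cal(n):
    c=calibration(n); R=cv2.Rodrigues(np.array(c['rvec'],float))[0]; return c,R,np.array(c['tvec'],float).ravel()
def pts(n,depth,C=None):
    c,R,t=C or cal(n); h,w=depth.shape
    u,v=np.meshgrid(np.arange(w),np.arange(h))
    K=np.array([[c['fx'],0,c['cx']],[0,c['fy'],c['cy']],[0,0,1]],float)
    p=cv2.undistortPoints(np.stack([u,v],-1).reshape(-1,1,2).astype(np.float64),K,np.array([c['k1'],0,0,0],float)).reshape(h,w,2)
    P=np.concatenate([p,np.ones((h,w,1))],-1)*depth[...,None]
    W=(P.reshape(-1,3)-t)@R
    W=W.reshape(h,w,3); W[depth<=0]=np.nan
    return W
def snap(n,tag):
    C=cal(n); im,d=camera(n); cv2.imwrite(f'pics/{tag}_{n}.png',im); W=pts(n,d,C); np.save(f'pics/{tag}_{n}.npy',W); return im,W
E
python3 - <<'E'
from h import *
for n in('scene','top'):snap(n,'a')
s=env.get_state();print(s)
E
```

```text
pics
{'time': 0.1, 'qpos': array([ 1.16887901,  0.47774038,  0.02233993,  1.55631162, -0.01152773,
        1.10932856, -0.08308498]), 'joint_velocities': array([ 0.00029986, -0.00185208, -0.00133786, -0.00474235, -0.00011628,
        0.00063307, -0.00073158]), 'joint_torque': array([ 4.90635139e-03, -5.97755992e+01,  1.61393467e+00, -2.81950861e+01,
        1.28806583e-02,  5.03726013e-03, -5.71667010e-05]), 'tcp_pos': array([ 0.19537475, -0.64568416,  0.3030247 ]), 'orientation': array([-8.12854210e-04,  9.89226108e-01,  1.46393368e-01, -1.68397450e-04]), 'force': array([ 1.08397466, -0.2680831 , -0.15634478]), 'torque': array([-0.00550076, -0.01125961,  0.06899823]), 'opening': 0.08567406866956764}
```

View pics/a_scene.png

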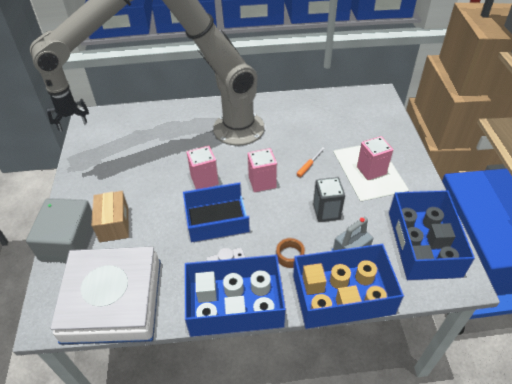

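View pics/a_top.png

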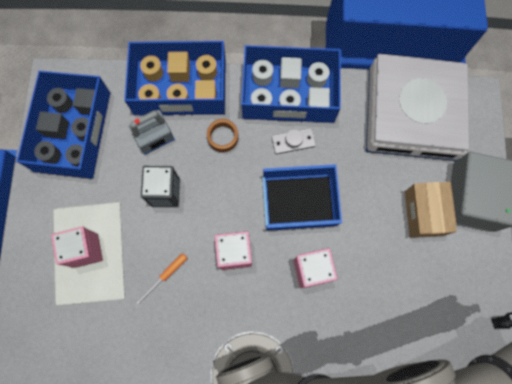

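The top view has x running up and y running left. The candidates for the casting are:
- the dark-grey block with light panels at top (160,185), scene (328,198)
- pink look-alikes at top (233,250), (316,268) and (77,245), which are out

The blue bin is the empty one at top (302,197), with its lighter lip on the left (+y). The other blue bins hold parts. Next I'll take a close crop and measure.

Run:
```python
from h import *
im=cv2.imread('pics/a_top.png')
c=im[110:290,120:360]; cv2.imwrite('pics/c1.png',cv2.resize(c,None,fx=3.3,fy=3.3,interpolation=cv2.INTER_CUBIC))
W=np.load('pics/a_top.npy'); 
def fit(name,m):
    P=W[m]; r=cv2.minAreaRect(P[:,:2].astype(np.float32)); print(name,len(P),np.round(P.min(0),3),np.round(P.max(0),3),'rect',np.round(r[0],4),np.round(r[1],4),round(r[2],2))
Z=W[...,2]; u,v=np.meshgrid(np.arange(512),np.arange(384))
b=lambda a,b_,c_,d:(u>=a)&(u<b_)&(v>=c_)&(v<d)
fit('cast top',b(130,190,155,215)&(Z>.13)&(Z<.15))
fit('bin walls',b(250,350,155,240)&(Z>.08)&(Z<.1))
fit('bin all',b(250,350,155,240)&(Z>.015))
fit('lip',b(250,290,155,240)&(Z>.015)&(Z<.03))
fit('floor',b(250,350,155,240)&(Z>.003)&(Z<.01))
fit('pink1',b(205,265,220,280)&(Z>.12))
fit('pink2',b(285,345,240,300)&(Z>.12))
fit('marker',b(120,180,100,155)&(Z>.02))
fit('tape',b(200,245,110,155)&(Z>.02))
fit('cap',b(265,325,120,158)&(Z>.02))
fit('carton',b(400,458,175,240)&(Z>.05))
fit('pink3',b(50,105,220,280)&(Z>.12))
```

```text
cast top 1043 [0.483 0.249 0.131] [0.579 0.343 0.149] rect [0.5305 0.2966] [0.0948 0.0927] 2.03
bin walls 676 [ 0.422 -0.239  0.08 ] [ 0.622 -0.005  0.1  ] rect [ 0.5218 -0.1227] [0.1814 0.218 ] 6.26
bin all 1506 [ 0.422 -0.239  0.015] [ 0.622 -0.005  0.1  ] rect [ 0.5219 -0.1226] [0.1812 0.2184] 6.01
lip 136 [ 0.427 -0.092  0.015] [ 0.598 -0.007  0.03 ] rect [ 0.5119 -0.0519] [0.1685 0.0811] 3.45
floor 3126 [ 0.396 -0.278  0.003] [0.678 0.036 0.01 ] rect [ 0.537  -0.1265] [0.2697 0.3151] 2.63
pink1 1136 [0.298 0.017 0.121] [0.401 0.12  0.149] rect [0.3497 0.0682] [0.0911 0.0952] 8.92
pink2 1129 [ 0.254 -0.217  0.121] [ 0.364 -0.109  0.15 ] rect [ 0.3089 -0.1624] [0.0896 0.0966] 16.02
marker 1824 [0.652 0.257 0.02 ] [0.797 0.425 0.163] rect [0.7234 0.3371] [0.1393 0.1683] 3.18
tape 558 [0.668 0.061 0.02 ] [0.803 0.204 0.074] rect [0.7379 0.143 ] [0.1419 0.133 ] 78.34
cap 412 [ 0.672 -0.194  0.02 ] [ 0.787 -0.033  0.056] rect [ 0.7249 -0.1213] [0.0691 0.1826] 23.39
carton 2357 [ 0.422 -0.604  0.05 ] [ 0.613 -0.452  0.111] rect [ 0.5166 -0.5339] [0.1783 0.158 ] 5.97
pink3 1199 [0.282 0.467 0.12 ] [0.392 0.581 0.153] rect [0.3381 0.5251] [0.0924 0.1   ] 17.03
```

View pics/c1.png

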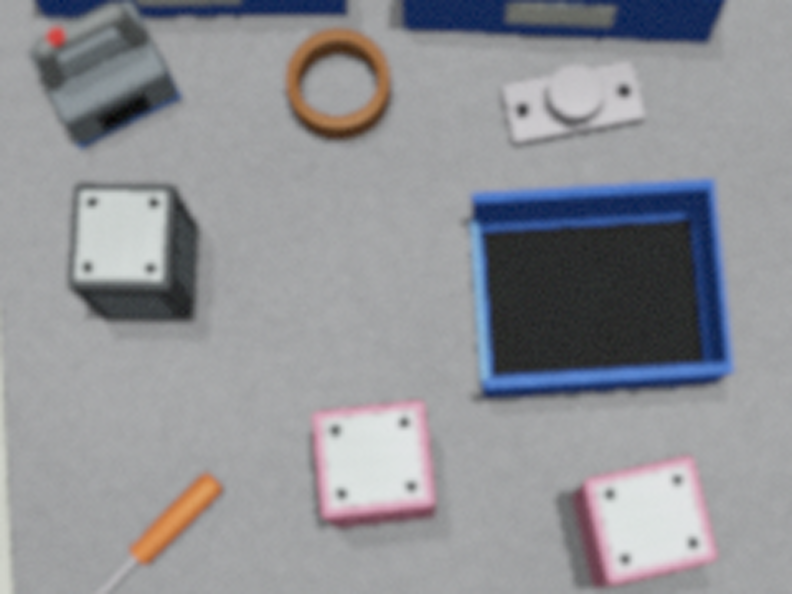

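The crop confirms it: a dark-grey body with a light top panel at crop (122,235), and an empty bin with its light-blue lip at crop (480,305). I'll refine the poses by intersecting pixel rays with the known heights.

```bash
cat >> h.py <<'E'
def ray(n,uv,z,C=None):
    c,R,t=C or cal(n); K=np.array([[c['fx'],0,c['cx']],[0,c['fy'],c['cy']],[0,0,1]],float)
    p=cv2.undistortPoints(np.array(uv,float).reshape(-1,1,2),K,np.array([c['k1'],0,0,0],float)).reshape(-1,2)
    d=np.c_[p,np.ones(len(p))]@R; o=-R.T@t
    return o+d*((z-o[2])/d[:,2])[:,None]
def rect(P):
    r=cv2.minAreaRect(P[:,:2].astype(np.float32)); return np.round(r[0],4),np.round(r[1],4),round(r[2],2)
E
python3 - <<'E'
from h import *
im=cv2.imread('pics/a_top.png').astype(int); W=np.load('pics/a_top.npy')
u,v=np.meshgrid(np.arange(512),np.arange(384))
def reg(m,z,name):
    n,l,s,_=cv2.connectedComponentsWithStats(m.astype(np.uint8)); k=1+np.argmax(s[1:,4]); vv,uu=np.nonzero(l==k)
    P=ray('top',np.c_[uu,vv],z); print(name,len(P),P.mean(0).round(4),rect(P)); return P
B,G,R=im[...,0],im[...,1],im[...,2]
for th in(170,185,200):reg((R>th)&(u>130)&(u<190)&(v>155)&(v<215),.14,'panel')
for th in (150,165,180):
  P=reg((B>th)&(B-R>60)&(G<165)&(u>250)&(u<350)&(v>155)&(v<240),.09,'rim')
c,Rr,t=cal('top'); print('cam',(-Rr.T@t).round(3))
# corner picks from crop (z=.09)
cr=np.array([[474,193],[714,182],[731,374],[484,392]])/3.3+[120,110]
P=ray('top',cr,.09); print(P.round(4)); e=P[1]-P[0]; print(np.degrees(np.arctan2(e[0],-e[1])), np.linalg.norm(e))
e=P[2]-P[3]; print(np.degrees(np.arctan2(e[0],-e[1])), np.linalg.norm(e)); print(P.mean(0))
E
```

```text
panel 649 [0.5319 0.2972 0.14  ] (array([0.5325, 0.2972]), array([0.0765, 0.074 ]), 2.4)
panel 566 [0.5325 0.2966 0.14  ] (array([0.5329, 0.2972]), array([0.0759, 0.0721]), 1.34)
panel 476 [0.5319 0.297  0.14  ] (array([0.5325, 0.297 ]), array([0.0706, 0.0667]), 2.51)
rim 687 [ 0.5116 -0.1251  0.09  ] (array([ 0.5206, -0.1218]), array([0.1788, 0.2204]), 6.12)
rim 586 [ 0.5144 -0.1235  0.09  ] (array([ 0.5213, -0.1217]), array([0.1776, 0.2203]), 6.07)
rim 196 [ 0.4378 -0.1315  0.09  ] (array([ 0.4397, -0.1308]), array([0.0204, 0.2205]), 8.78)
cam [2.040e-01 1.000e-03 1.455e+00]
[[ 0.5969 -0.0074  0.09  ]
 [ 0.6171 -0.2236  0.09  ]
 [ 0.4421 -0.2398  0.09  ]
 [ 0.4168 -0.0234  0.09  ]]
5.323520973537655 0.2170969718393001
6.6482895632681585 0.21784056299721163
[ 0.51822291 -0.12355587  0.09      ]
```

```bash
cat >> h.py <<'E'
from scipy.spatial.transform import Rotation as Ro
def quat(yaw,lean,flip=False):
    """tool leaned back by lean (deg), fingertips leading along d = -y rotated by yaw"""
    a=np.radians(yaw); l=np.radians(lean)
    d=np.array([np.sin(a),-np.cos(a),0]); z=d*np.sin(l)-np.array([0,0,1])*np.cos(l)
    y=np.array([np.cos(a),np.sin(a),0])*(-1 if flip else 1); x=np.cross(y,z)
    q=Ro.from_matrix(np.c_[x,y,z]).as_quat(); return np.r_[q[3],q[:3]]
def pose(face,yaw,lean,tipz,back=0.,nose=.073,flip=False,half=.011):
    """TCP so that leading pad corner sits at face point (xy), back = distance off it"""
    q=quat(yaw,lean,flip); R=Ro.from_quat(np.r_[q[1:],q[0]]).as_matrix(); z=R[:,2]
    a=np.radians(yaw); l=np.radians(lean); d=np.array([np.sin(a),-np.cos(a),0])
    up=d*np.cos(l)+np.array([0,0,1])*np.sin(l)
    tip=np.r_[np.array(face)[:2],0]-d*(back+half*np.cos(l)); tip[2]=tipz
    return tip-z*nose,q
E
python3 - <<'E'
from h import *
print(env.nose_length)
for flip in(0,1):
  for face,yaw,tz,b in [((.531,.342),2,.23,.05),((.531,.342),2,.025,.05),((.531,.342),2,.025,0),((.50,.076),6,.025,0),((.50,.076),6,.11,0),((.51,-.03),6,.05,0)]:
    for lean in(38,15,0):
      p,q=pose(face,yaw,lean,tz,b,flip=flip); s=kin.inverse_kinematics(p,q)
      print(flip,lean,p.round(3),None if s is None else np.round(s,2))
E
```

```text
0.0726
0 38 [0.527 0.446 0.288] [-0.52  0.86 -0.79  1.22  0.8   1.92 -1.25]
0 15 [0.528 0.421 0.301] [-0.33  0.69 -0.83  1.41  0.62  1.5  -1.18]
0 0 [0.529 0.403 0.303] [-0.17  0.61 -0.87  1.54  0.48  1.22 -1.08]
0 38 [0.527 0.446 0.083] [-0.44  1.17 -0.96  1.3   1.05  1.81 -1.45]
0 15 [0.528 0.421 0.096] [-0.3   0.95 -0.87  1.53  0.86  1.29 -1.37]
0 0 [0.529 0.403 0.098] [-0.28  0.8  -0.68  1.68  0.62  0.89 -1.18]
0 38 [0.529 0.396 0.083] [-0.37  1.12 -0.94  1.41  1.04  1.75 -1.45]
0 15 [0.53  0.372 0.096] [-0.23  0.91 -0.85  1.62  0.86  1.24 -1.35]
0 0 [0.531 0.353 0.098] [-0.2   0.77 -0.69  1.75  0.63  0.86 -1.14]
0 38 [0.494 0.129 0.083] [-0.16  0.78 -0.64  1.96  1.    1.29 -1.33]
0 15 [0.497 0.105 0.096] [ 0.06  0.63 -0.65  2.04  0.83  0.88 -1.05]
0 0 [0.499 0.087 0.098] [ 0.16  0.57 -0.57  2.07  0.51  0.63 -0.65]
0 38 [0.494 0.129 0.168] [-0.04  0.69 -0.81  1.94  0.95  1.43 -1.25]
0 15 [0.497 0.105 0.181] [ 0.32  0.6  -1.    1.99  0.83  1.12 -1.02]
0 0 [0.499 0.087 0.183] [ 0.42  0.52 -0.89  2.02  0.53  0.86 -0.67]
0 38 [0.504 0.023 0.108] [-0.12  0.65 -0.44  2.06  1.    1.12 -
[... 690 characters left out ...]
8  1.66]
1 0 [0.531 0.353 0.098] [ 0.08  1.04 -1.2   1.73  1.06  1.17  1.73]
1 38 [0.494 0.129 0.083] [ 0.19  1.11 -1.2   1.94  1.29  1.75  1.66]
1 15 [0.497 0.105 0.096] [ 0.41  0.92 -1.19  2.02  1.15  1.26  1.88]
1 0 [0.499 0.087 0.098] [ 0.59  0.88 -1.19  2.05  1.02  0.99  2.09]
1 38 [0.494 0.129 0.168] [ 0.19  0.9  -1.19  1.93  1.13  1.71  1.77]
1 15 [0.497 0.105 0.181] [ 0.43  0.72 -1.19  1.99  0.94  1.24  2.04]
1 0 [0.499 0.087 0.183] [-1.18  0.78  1.27  2.11 -0.93  1.   -2.42]
1 38 [0.504 0.023 0.108] [ 0.39  1.01 -1.19  2.03  1.33  1.68  1.8 ]
1 15 [ 0.507 -0.001  0.121] [ 0.63  0.84 -1.19  2.05  1.13  1.21  2.09]
1 0 [ 0.509 -0.019  0.123] [-0.93  0.96  1.26  2.14 -1.15  1.03 -2.05]
```

Run:
```python
from h import *
env.grip(.05)
p,q=pose((.531,.342),2,36,.2,.05); env.reach(p,q)
p2,q=pose((.531,.342),2,36,.025,.05); env.movel(p2,.2)
s=env.get_state();print(s['time'],s['tcp_pos'],p2,s['opening'],s['force'])
snap('scene','b');snap('top','b')
```

```text
5.4167 [0.52777207 0.44448695 0.0854938 ] [0.52744697 0.44374549 0.08405824] 0.05013804765651988 [ 0.67838659 -0.43741902  0.24741614]
```

View pics/b_scene.png

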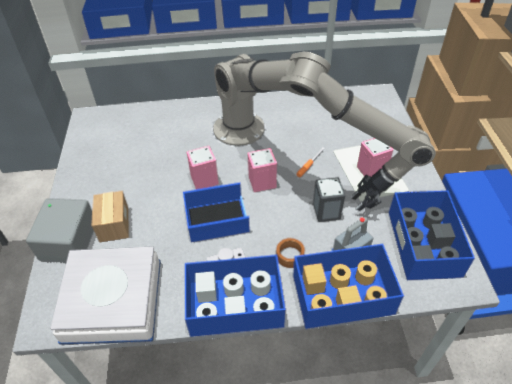

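View pics/b_top.png

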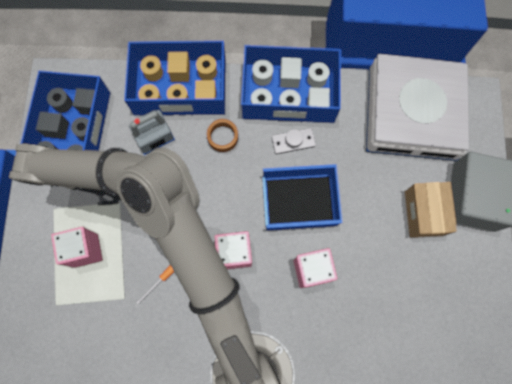

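The gripper is low behind the casting, at scene (372,192), and nothing else has moved. Next I'll touch the casting and begin the slide.

Run:
```python
from h import *
p,q=pose((.531,.342),2,36,.025,-.02)
r=env.movel(p,.04,stop_force=5)
s=env.get_state();print(r,s['time'],s['tcp_pos'],p,s['force'])
# virtual face (where corner model says) at contact
c0,_=pose((0,0),2,36,.025,0); f=(s['tcp_pos']-c0)[:2]; print('modelface',f)
# halfway: push
f1=np.array([.515,.20]); p1,q1=pose(f1,4,36,.025,0); 
r=env.movel(p1,.06,rot=q1,stop_force=60)
s=env.get_state();print(r,s['time'],s['tcp_pos'],p1,s['force'],s['torque'])
snap('scene','c');snap('top','c')
```

```text
True 6.7667 [0.5294256  0.38927711 0.08400204] [0.52988993 0.37378813 0.08405824] [0.22481782 1.71900021 2.16823666]
modelface [0.53123366 0.33750116]
False 9.225 [0.51121483 0.2557746  0.08393973] [0.51138609 0.25168131 0.08405824] [ 1.56160917 10.64490527 -1.2704277 ] [ 2.69410864 -0.10856124  0.38228239]
```

View pics/c_scene.png

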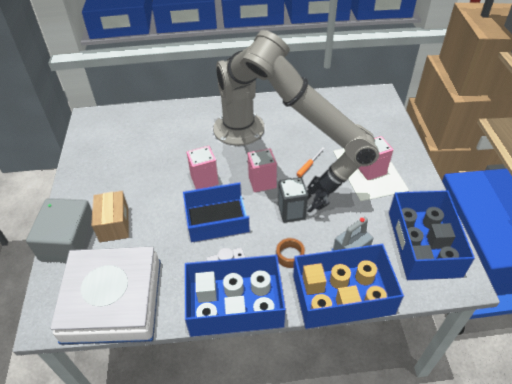

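View pics/c_top.png

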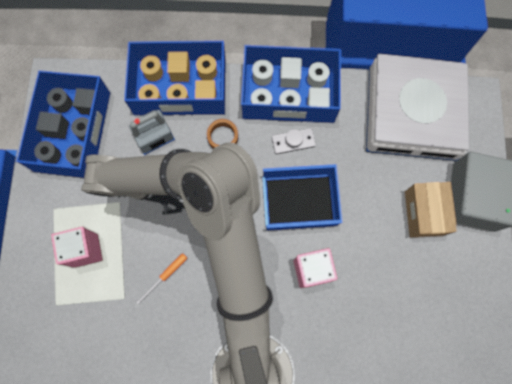

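The casting is standing and has slid to scene (293,198), and the bin is unmoved. I'll measure its pose from the scene camera by its top panel, checking the same method against the first image.

```bash
cat >> h.py <<'E'
def panel(im,win,n='scene',z=.14,th=185):
    im=im.astype(int); u,v=np.meshgrid(np.arange(512),np.arange(384))
    m=(im.min(2)>th)&(u>=win[0])&(u<win[1])&(v>=win[2])&(v<win[3])
    nn,l,s,_=cv2.connectedComponentsWithStats(cv2.morphologyEx(m.astype(np.uint8),cv2.MORPH_CLOSE,np.ones((3,3))))
    k=1+np.argmax(s[1:,4]); vv,uu=np.nonzero(l==k); P=ray(n,np.c_[uu,vv],z)
    print('panel',len(P),P.mean(0).round(4),rect(P))
E
python3 - <<'E'
from h import *
a=cv2.imread('pics/a_scene.png');c=cv2.imread('pics/c_scene.png');t=cv2.imread('pics/a_top.png')
panel(t,(130,190,155,215),'top')
for th in (170,190,205): panel(a,(310,350,170,200),th=th); panel(c,(270,312,170,205),th=th)
cc=np.hstack([a[165:235,300:360],c[165:235,265:325]]); cv2.imwrite('pics/c2.png',cv2.resize(cc,None,fx=6,fy=6,interpolation=cv2.INTER_CUBIC))
b=c[175:250,170:320]; cv2.imwrite('pics/c3.png',cv2.resize(b,None,fx=5,fy=5,interpolation=cv2.INTER_CUBIC))
E
```

```text
panel 590 [0.5324 0.2973 0.14  ] (array([0.5329, 0.2972]), array([0.0759, 0.0721]), 1.34)
panel 949 [0.507  0.3065 0.14  ] (array([0.5175, 0.3023]), array([0.1543, 0.1438]), 83.32)
panel 495 [0.4968 0.1773 0.14  ] (array([0.4964, 0.1827]), array([0.1131, 0.1297]), 83.27)
panel 854 [0.5044 0.3056 0.14  ] (array([0.5175, 0.3023]), array([0.1543, 0.1438]), 83.32)
panel 278 [0.5204 0.1639 0.14  ] (array([0.5159, 0.1656]), array([0.0772, 0.0728]), 4.26)
panel 246 [0.5301 0.2988 0.14  ] (array([0.5298, 0.2991]), array([0.0719, 0.0693]), 1.93)
panel 243 [0.5192 0.1644 0.14  ] (array([0.515 , 0.1656]), array([0.0732, 0.071 ]), 2.45)
```

View pics/c2.png

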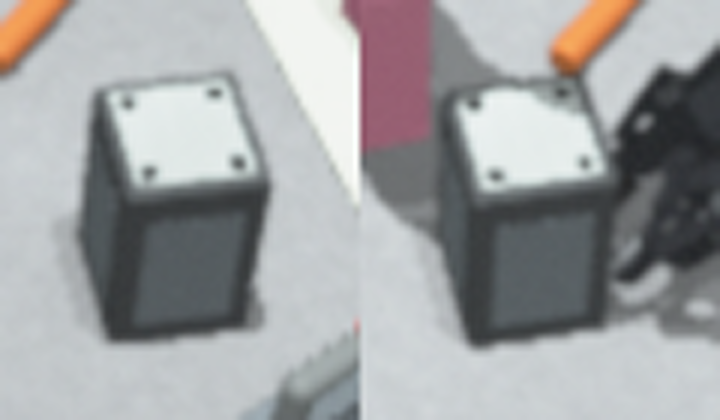

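View pics/c3.png

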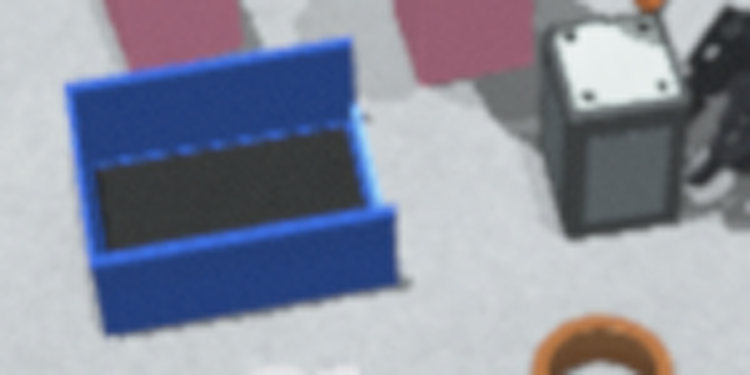

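```bash
cat >> h.py <<'E'
def dots(uv,n='scene'):
    P=ray(n,uv,.14); a=P[1]-P[0]+P[2]-P[3]; b=P[3]-P[0]+P[2]-P[1]
    # order: 0 low-x/-y,1 low-x/+y,2 high-x/+y,3 high-x/-y
    print('dots c',P.mean(0).round(4),'yaw',np.degrees(np.arctan2(-a[0],a[1])).round(2),np.degrees(np.arctan2(b[1],b[0])).round(2),'size',np.linalg.norm(a)/2,np.linalg.norm(b)/2)
E
python3 - <<'E'
from h import *
dots(np.array([[128,102],[215,92],[238,162],[149,173]])/6+[300,165]-.4)
dots((np.array([[475,103],[563,93],[585,162],[497,176]])-[360,0])/6+[265,165]-.4)
c=cal('scene');print((-c[1].T@c[2]).round(3))
# bin from scene crop c3 (scale5, off 170,175)
o=np.array([170,175])
P=ray('scene',np.array([[68,87],[352,40],[397,207],[95,262]])/5+o-.4,.09);print(P.round(4))
e=P[0]-P[1];print(np.degrees(np.arctan2(e[0],-e[1])),np.linalg.norm(e)); e=P[3]-P[2];print(np.degrees(np.arctan2(e[0],-e[1])),np.linalg.norm(e)); print(P.mean(0),np.linalg.norm(P[3]-P[0]))
L=ray('scene',np.array([[367,118],[398,287],[108,333]])/5+o-.4,0);print('ground pts',L.round(4));
E
```

```text
dots c [0.5296 0.2995 0.14  ] yaw 2.41 1.25 size 0.05439231824909665 0.05828973700685514
dots c [0.515  0.1665 0.14  ] yaw 3.71 4.1 size 0.05411517178340816 0.05916040096587683
[ 1.636 -0.059  1.372]
[[ 0.4476 -0.2353  0.09  ]
 [ 0.4246 -0.02    0.09  ]
 [ 0.5912 -0.001   0.09  ]
 [ 0.6165 -0.2161  0.09  ]]
6.08711898841804 0.21651805303157404
6.693394154714522 0.2165783106645722
[ 0.51998303 -0.11813345  0.09      ] 0.16997962317148527
ground pts [[ 0.4251 -0.0122  0.    ]
 [ 0.594  -0.0032  0.    ]
 [ 0.6121 -0.2181  0.    ]]
```

Run:
```python
from h import *
q=quat(6.3,36); z=env.get_state()['tcp_pos'][2]
r=env.movel([.4966,.133,.084],.06,rot=q,stop_force=60)
s=env.get_state();print(r,s['time'],s['tcp_pos'],s['force'])
im,_=snap('scene','d')
cc=im[165:240,165:300]; cv2.imwrite('pics/d2.png',cv2.resize(cc,None,fx=5.9,fy=5.9,interpolation=cv2.INTER_CUBIC))
```

```text
False 11.4667 [0.49700403 0.13742283 0.0838982 ] [ 0.23347824 11.24149527  0.14972459]
```

View pics/d2.png

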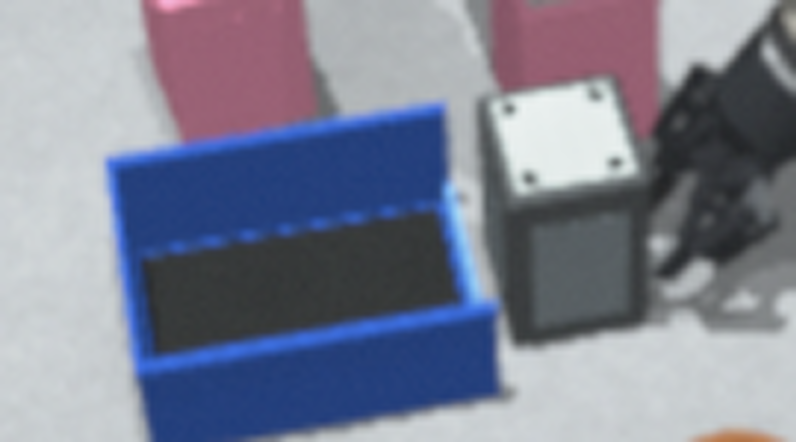

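Run:
```python
from h import *
o=np.array([165,165])
dots(np.array([[508,109],[597,94],[615,162],[530,178]])/5.9+o-.4)
G=ray('scene',np.array([[521,343],[643,322],[500,394],[152,446]])/5.9+o-.4,0);print(G.round(4))
P=ray('scene',np.array([[109,161],[444,104],[496,303],[142,369]])/5.9+o-.4,.09);print(P.round(4),P.mean(0).round(4))
for a,b in((0,1),(3,2)): e=P[a]-P[b];print(np.degrees(np.arctan2(e[0],-e[1])),np.linalg.norm(e))
```

```text
dots c [0.5048 0.048  0.14  ] yaw 6.91 5.97 size 0.05458586946853091 0.0583504356309302
[[ 0.5521  0.0147  0.    ]
 [ 0.544   0.0941  0.    ]
 [ 0.5912 -0.0024  0.    ]
 [ 0.6072 -0.2211  0.    ]]
[[ 0.447  -0.2358  0.09  ]
 [ 0.4226 -0.0204  0.09  ]
 [ 0.5909 -0.0022  0.09  ]
 [ 0.6171 -0.2159  0.09  ]] [ 0.5194 -0.1186  0.09  ]
6.447746844266392 0.216742248252887
7.000674701493684 0.21531701448155743
```

The measurement matches the plan: casting (0.505,0.048) at yaw 6.4°, bin yaw about 6.5°, gap about 12 mm, and about 4 mm off centre. Next I'll close the gap in small force-checked steps.

Run:
```python
from h import *
a=np.radians(6.5); d=np.array([np.sin(a),-np.cos(a),0]); q=quat(6.5,36)
x0=np.array([.4966,.133,.084])
env.movel(x0+d*.007,.03,rot=q)
for k in np.arange(.009,.0221,.002):
    r=env.movel(x0+d*k,.03,stop_force=12); s=env.get_state(); f=-s['force']@d
    print(round(k,3),r,s['tcp_pos'].round(4),f.round(2))
    if r or f>19: break
print(s['time']); im,_=snap('scene','e')
cc=im[165:240,165:300]; cv2.imwrite('pics/e2.png',cv2.resize(cc,None,fx=5.9,fy=5.9,interpolation=cv2.INTER_CUBIC))
```

```text
0.009 False [0.4976 0.1284 0.0839] 10.82
0.011 False [0.4978 0.1266 0.0839] 11.48
0.013 False [0.498  0.1246 0.0838] 11.65
0.015 False [0.4982 0.1239 0.084 ] 16.28
0.017 False [0.4983 0.1236 0.0841] 18.86
0.019 False [0.4985 0.1231 0.0842] 23.25
13.4
```

View pics/e2.png

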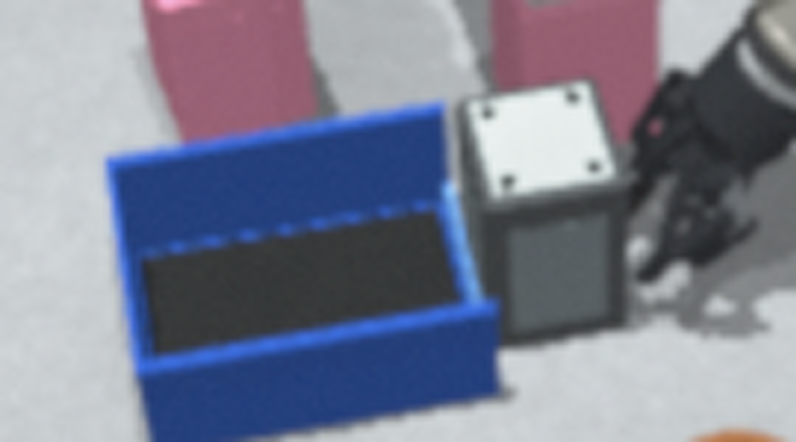

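Force rose from 11.5 to 23 N while the TCP stalled, so the casting stands against the lip at crop (490,300). It is upright, and the bin corners are unchanged at crop (109,161) and (444,104). Now I'll tip it: back off, rise, touch high, then push along an arc.

Run:
```python
from h import *
a=np.radians(6.5); d=np.array([np.sin(a),-np.cos(a),0]); up=np.array([0,0,1.])
c=env.get_state()['tcp_pos'].copy()
env.movel(c-d*.02,.1)
env.movel(c-d*.02+up*.094,.15)
r=env.movel(c+d*.01+up*.094,.03,stop_force=4)
s=env.get_state(); t=s['tcp_pos'].copy(); print(r,s['time'],t,c,s['force'])
for f,h in((.02,.010),(.045,.022)):
    r=env.movel(t+d*f+up*h,.05,stop_force=40); s=env.get_state(); print(f,r,s['time'],s['tcp_pos'],s['force'])
    if r: break
im,_=snap('scene','f'); cc=im[150:250,160:320]; cv2.imwrite('pics/f2.png',cv2.resize(cc,None,fx=5,fy=5,interpolation=cv2.INTER_CUBIC))
```

```text
True 15.3333 [0.49828403 0.12445675 0.17798204] [0.49848984 0.12315223 0.08422014] [0.32444077 1.51127379 1.1276146 ]
0.02 False 15.9333 [0.50024866 0.10821263 0.18903326] [-3.52913778 11.55731284  8.17517173]
0.045 False 16.6417 [0.50345784 0.08140316 0.2010953 ] [-2.30458532  7.52905797  8.78497222]
```

View pics/f2.png

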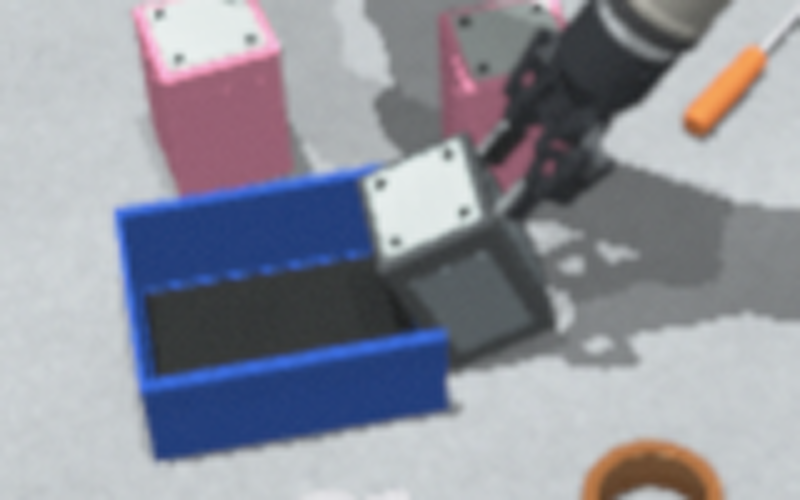

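The casting is leaning about 22° over the lip with the fingers on its upper edge at (500,180). The bin's rear corner is still at the same pixel, (183.5,192). I'll continue past balance.

Run:
```python
from h import *
a=np.radians(6.5); d=np.array([np.sin(a),-np.cos(a),0]); up=np.array([0,0,1.])
t=np.array([.49828,.12446,.17798])
for f,h in((.07,.028),(.09,.030),(.11,.028)):
    r=env.movel(t+d*f+up*h,.05,stop_force=40); s=env.get_state(); print(f,r,s['time'],s['tcp_pos'],s['force'])
    if r or np.linalg.norm(s['force'])<1.8: break
env.dwell(.3)
im,_=snap('scene','g'); cc=im[150:250,160:320]; cv2.imwrite('pics/g2.png',cv2.resize(cc,None,fx=5,fy=5,interpolation=cv2.INTER_CUBIC))
```

```text
0.07 False 17.3583 [0.50634674 0.05490657 0.20608208] [0.39509766 2.37562725 3.59453234]
0.09 False 17.9083 [0.50825704 0.03432686 0.20779127] [0.16282033 0.08499096 0.33057866]
```

View pics/g2.png

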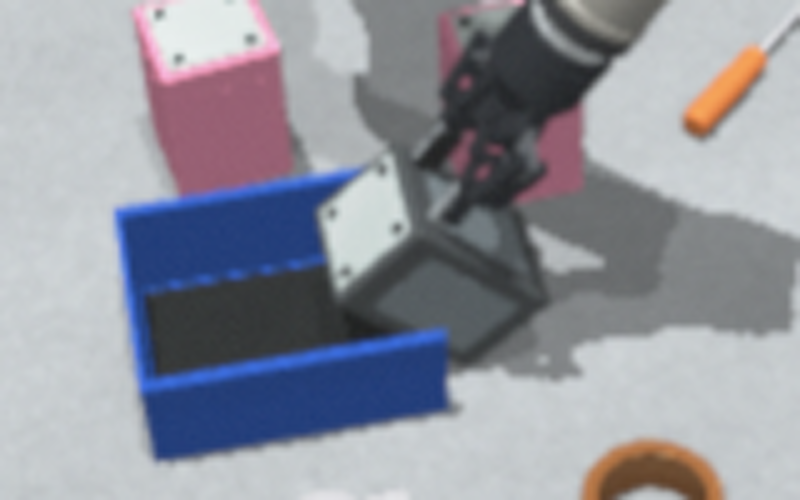

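The casting has come to rest at about 48°, propped on its foot edge and the lip, with the contact force at zero. By geometry the centre of mass passes the lip at about 54°, so I'll push on roughly normal to its back face.

Run:
```python
from h import *
a=np.radians(6.5); d=np.array([np.sin(a),-np.cos(a),0]); up=np.array([0,0,1.])
t=env.get_state()['tcp_pos'].copy()
for k in(.015,.025,.035,.045):
    r=env.movel(t+(d*.8-up*.6)*k,.05,stop_force=30); s=env.get_state(); print(k,r,s['time'],s['tcp_pos'].round(4),s['force'].round(2))
    if r: break
im,_=snap('scene','i'); cc=im[150:250,160:320]; cv2.imwrite('pics/i2.png',cv2.resize(cc,None,fx=5,fy=5,interpolation=cv2.INTER_CUBIC))
```

```text
0.015 False 18.7083 [0.5096 0.0228 0.1986] [0.03 0.15 0.44]
0.025 False 19.0583 [0.5106 0.0149 0.1927] [ 0.32  0.08 -0.28]
0.035 False 19.4083 [0.5115 0.007  0.1867] [0.16 0.15 0.32]
0.045 False 19.7583 [ 0.5124 -0.001   0.1807] [-0.4   0.42 -0.24]
```

View pics/i2.png

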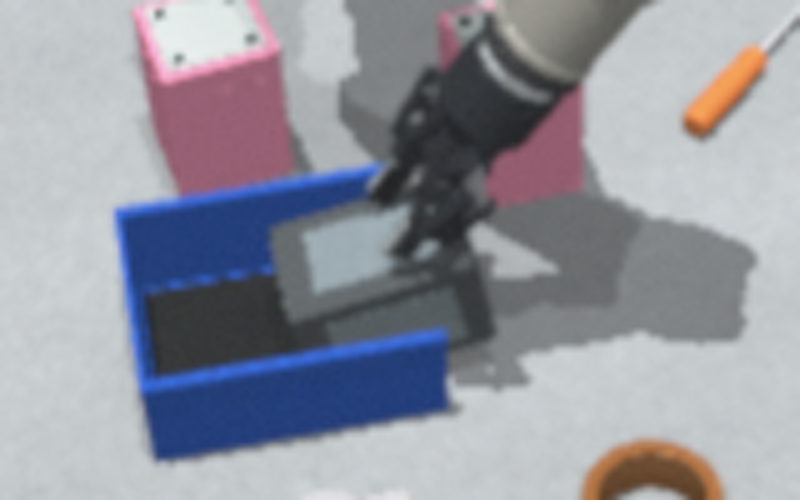

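It toppled in. The casting now lies tilted with its foot end hanging over the lip at crop (475,310), and the bin is unmoved at crop (118,211) and (445,408). I'll back off and go behind the foot.

Run:
```python
from h import *
a=np.radians(6.5); d=np.array([np.sin(a),-np.cos(a),0]); up=np.array([0,0,1.])
t=env.get_state()['tcp_pos'].copy()
q=quat(6.5,40)
env.movel(t+up*.05-d*.03,.15)
env.movel(np.array([t[0],t[1],.23])-d*.14,.2,rot=q)
im,W=snap('scene','j'); print(env.get_state()['time'],env.get_state()['tcp_pos'])
cc=im[150:250,160:320]; cv2.imwrite('pics/j2.png',cv2.resize(cc,None,fx=5,fy=5,interpolation=cv2.INTER_CUBIC))
# points in bin frame
b=np.array([.5194,-.1186]); bx=np.array([np.cos(a),np.sin(a)]); by=np.array([-np.sin(a),np.cos(a)])
P=W[150:250,160:320]; B=np.stack([(P[...,:2]-b)@bx,(P[...,:2]-b)@by,P[...,2]],-1).reshape(-1,3)
m=(abs(B[:,0])<.06)&(B[:,1]>-.1)&(B[:,1]<.17)&(B[:,2]>.03)&(B[:,2]<.14); Q=B[m]
for y in np.arange(-.1,.17,.015):
    k=(Q[:,1]>=y)&(Q[:,1]<y+.015)
    if k.sum(): print(round(y,3),k.sum(),Q[k,0].min().round(3),Q[k,0].max().round(3),np.median(Q[k,2]).round(3),Q[k,2].max().round(3))
```

```text
21.1 [0.49682941 0.13644154 0.2295865 ]
-0.01 27 -0.042 0.054 0.093 0.102
0.005 109 -0.043 0.057 0.095 0.103
0.02 111 -0.041 0.056 0.099 0.108
0.035 115 -0.043 0.057 0.101 0.111
0.05 117 -0.041 0.057 0.104 0.112
0.065 116 -0.042 0.057 0.107 0.116
0.08 123 -0.042 0.056 0.11 0.12
0.095 121 -0.041 0.058 0.112 0.125
0.11 137 -0.044 0.056 0.114 0.126
0.125 132 -0.039 0.058 0.115 0.126
0.14 39 -0.039 0.056 0.06 0.102
```

View pics/j2.png

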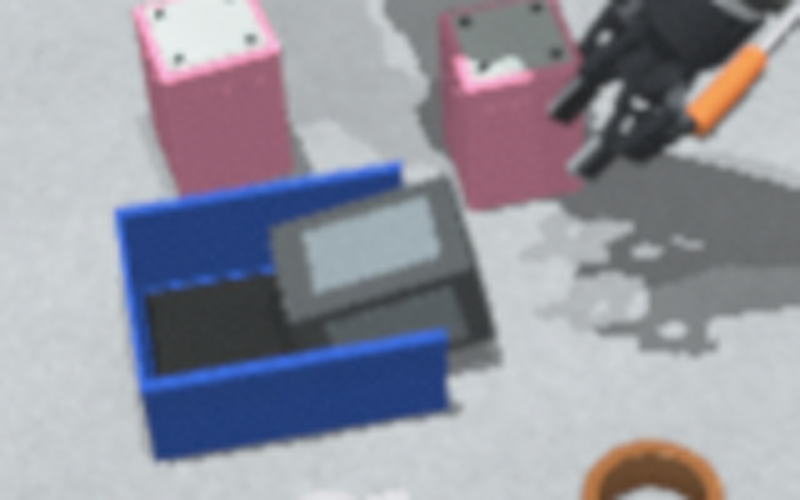

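The cloud shows the casting spanning bin y from 0 to 0.142, centred at bin x of about +0.007, with the top rising from 0.093 to 0.115 (about 9° tilt). I'll lower behind the foot and push about 50 mm along the bin's -y.

Run:
```python
from h import *
a=np.radians(6.5); d=np.array([np.sin(a),-np.cos(a),0]); up=np.array([0,0,1.])
b=np.array([.5194,-.1186]); bx=np.array([np.cos(a),np.sin(a)]); by=-d[:2]
tcp=lambda y,z:np.r_[b+.007*bx+by*y,z]
env.movel(tcp(.256,.100),.15)
r=env.movel(tcp(.17,.100),.06,stop_force=5); s=env.get_state(); y0=(s['tcp_pos'][:2]-b)@by; print(r,s['time'],y0,s['force'].round(1))
y=y0
while y>.140:
    y-=.01; r=env.movel(tcp(y,.100),.05,stop_force=28); s=env.get_state(); print(round(y,3),r,((s['tcp_pos'][:2]-b)@by).round(4),s['force'].round(1))
    if r or s['force']@-d>30: break
print(s['time']); im,W=snap('scene','k')
cc=im[150:250,160:320]; cv2.imwrite('pics/k2.png',cv2.resize(cc,None,fx=5,fy=5,interpolation=cv2.INTER_CUBIC))
```

```text
True 23.0667 0.19629883330149064 [-0.3  0.2 -0.1]
0.186 False 0.1879 [-1.   5.4 -2.4]
0.176 False 0.1779 [-0.5  4.9 -2.4]
0.166 False 0.168 [-0.9  5.5 -2.1]
0.156 False 0.158 [ 0.5  6.1 -3.1]
0.146 False 0.1481 [-0.3  5.1 -2.1]
0.136 False 0.1384 [ 0.5  6.6 -3.1]
25.2
```

View pics/k2.png

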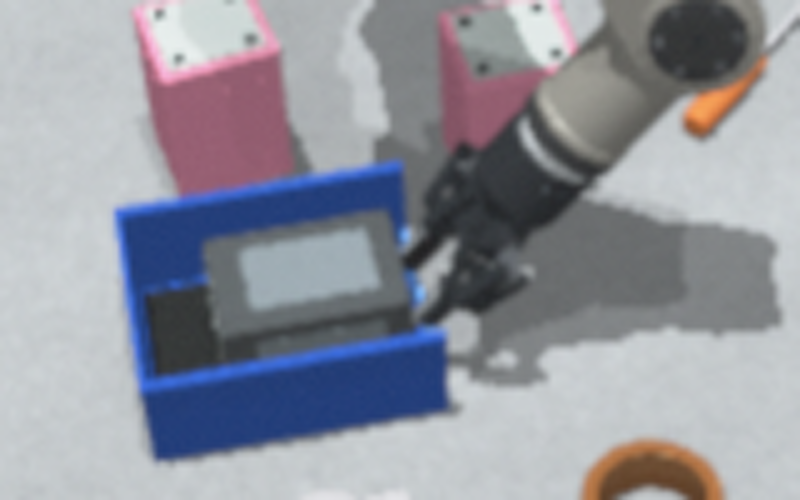

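Run:
```python
from h import *
a=np.radians(6.5); d=np.array([np.sin(a),-np.cos(a),0])
b=np.array([.5194,-.1186]); bx=np.array([np.cos(a),np.sin(a)]); by=-d[:2]
tcp=lambda y,z:np.r_[b+.007*bx+by*y,z]
r=env.movel(tcp(.126,.100),.05,stop_force=20); s=env.get_state(); print(r,((s['tcp_pos'][:2]-b)@by).round(4),s['force'].round(1))
env.movel(tcp(.17,.100),.1); env.movel(tcp(.20,.24),.2); env.movel(tcp(.30,.25),.2)
im,W=snap('scene','m'); im2,W2=snap('top','m'); print(env.get_state()['time'],env.get_state()['force'].round(1))
cc=im[150:250,160:320]; cv2.imwrite('pics/m2.png',cv2.resize(cc,None,fx=5,fy=5,interpolation=cv2.INTER_CUBIC))
P=W[150:250,160:320]; B=np.stack([(P[...,:2]-b)@bx,(P[...,:2]-b)@by,P[...,2]],-1).reshape(-1,3)
m=(abs(B[:,0])<.06)&(B[:,1]>-.1)&(B[:,1]<.17)&(B[:,2]>.03)&(B[:,2]<.14); Q=B[m]
for y in np.arange(-.1,.17,.015):
    k=(Q[:,1]>=y)&(Q[:,1]<y+.015)
    if k.sum(): print(round(y,3),k.sum(),Q[k,0].min().round(3),Q[k,0].max().round(3),np.median(Q[k,2]).round(3),Q[k,2].max().round(3))
```

```text
False 0.1284 [ 0.3  7.2 -3.4]
27.8167 [ 0.2 -0.8 -0.7]
-0.07 33 -0.037 0.058 0.091 0.103
-0.055 106 -0.038 0.059 0.095 0.104
-0.04 104 -0.038 0.06 0.095 0.101
-0.025 106 -0.043 0.059 0.096 0.105
-0.01 104 -0.041 0.059 0.095 0.103
0.005 108 -0.039 0.059 0.095 0.106
0.02 106 -0.038 0.057 0.095 0.104
0.035 103 -0.038 0.059 0.096 0.102
0.05 106 -0.037 0.058 0.096 0.105
0.065 103 -0.041 0.059 0.095 0.105
0.08 5 -0.017 0.05 0.094 0.099
```

View pics/m2.png

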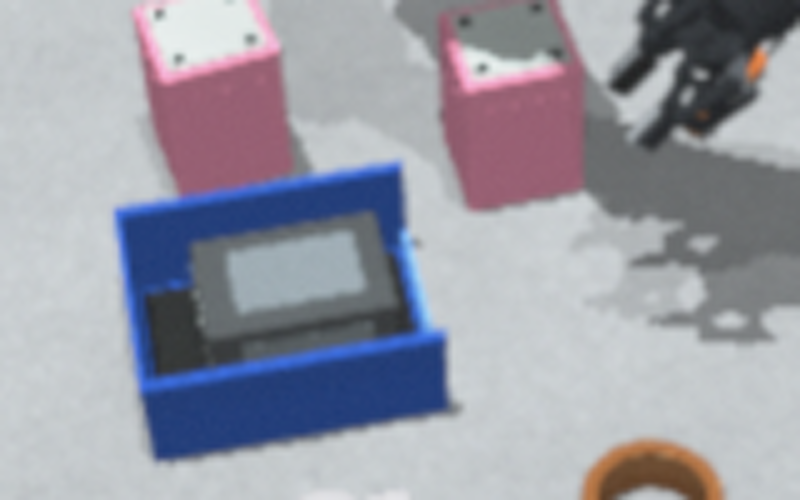

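View pics/m_top.png

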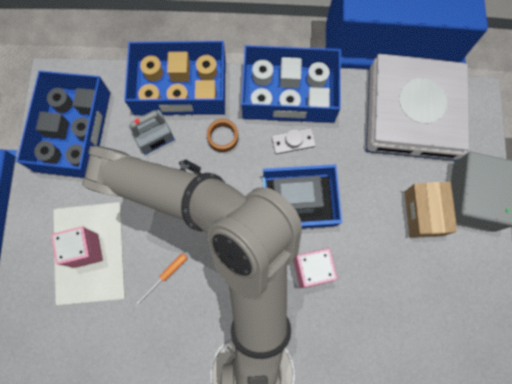

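View pics/m_scene.png

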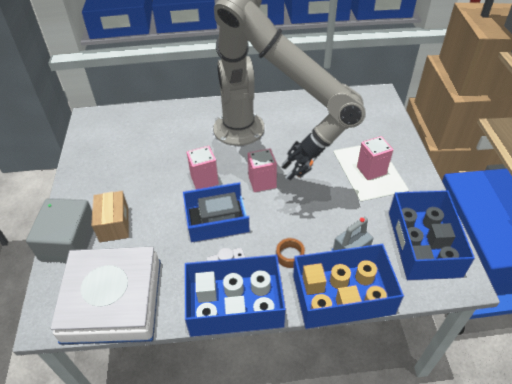

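The casting lies flat: its top is at 0.095 m all along, at bin y from -0.065 to +0.08 and x from -0.04 to +0.06, inside ±0.105 and ±0.08. The lip at crop (420,285) is clear behind it. The bin and all bystanders are at their first pixels, and the gripper is clear of everything.

Run:
```python
from h import *
job.job_done(); print(env.get_state()['time'])
```

```text
the job is handed in; nothing more can be done
the job is handed in; nothing more can be done
```

The casting is lying flat inside the blue bin, and the job was handed in at about 28 s of the 64 s allowed.

- **Slide:** I pushed the casting along the bench, standing, with two leaned fingers about 30 mm above the bench. It met the lip square to within about 1° and about 4 mm off centre. The force rose from 11.5 to 23 N when it touched.
- **Tip:** I pushed it near the top, where it came to rest propped at about 48°. It toppled in with a little more pushing.
- **Push in:** The foot end hung on the lip, so I pushed it on about 60 mm with 5–8 N until it dropped in.

**Last checks:**
- The casting's top is level at 0.095 m along its whole length.
- It is wholly inside, with about 25 mm to the lip, 40 mm to the back wall and 20 mm or more at the sides.
- By eye, the bin's corners, the bystanders and the pink look-alikes are at their original pixels. The arm hides one pink block in the last top view, but the scene view shows it in place.
- The gripper was clear of everything.

**Disagreement:** The scene and top cameras placed the casting about 3 mm apart and the bin up to 5 mm apart. I used the scene camera alone for the approach to the lip, and touch confirmed the contact.

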